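# Tip the cherry tomatoes into the serving bowl

### The job

Take the cup of yellow cherry tomatoes out from under the overshelf without bumping the shelf, and pour all eight tomatoes into the white bowl, holding the cup's mouth less than 15 cm above the bowl's rim as you tip. Then stand the empty cup upright, flat on the floor of the round blue tray, and let go. Leave the bowl where it stands, and do not disturb the squeeze bottle, the lidded tub or the timer.

Things in the scene. Friction and masses are not known exactly. Their poses are not given: they have to be found in the camera images.
- cup: white plastic cup, open top, standing on the steel counter (world z = 0) under the front edge of the overshelf, holding eight tomatoes. 84 mm tall; outer diameter 58 mm at the base, widening evenly to 68 mm at the rim; wall 3 mm, bottom 4 mm, empty mass about 90 g (varies). Origin: centre of the underside; z up along the cup's axis
- cup_rim (a point): centre of the cup's mouth, 84 mm above its origin along the cup's axis
- rack: fixed steel overshelf: board 440 mm (x) by 200 mm (y), underside 190 mm and top 206 mm above the counter (world z = 0); plates and a box on it reach 265 mm, 75 mm back from the front edge. Two 28 mm posts at the back (x +-200, y +80 mm); front open. Origin: on the counter under the board's centre; y points from front to back, front edge at y = -100 mm. The cup stands some 25 mm behind that edge
- bowl: white ceramic bowl, loose, about 0.5 kg, standing on the red cutting board (12 mm thick). 60 mm tall, rim diameter 156 mm, wall 4 mm. Origin: centre of its underside; z up
- tray: fixed round blue tray on the red cutting board for used cups: outer diameter 132 mm, 14 mm tall, wall 4 mm, floor 4 mm thick (flat floor 120 mm across, 16 mm above the counter). Origin: centre of its underside, 12 mm above the counter; z up
- sauce: bystander: orange squeeze bottle with a red nozzle, 54 mm diameter, 165 mm tall, loose. Origin: centre of its underside
- tub: bystander: small black tub with a white lid, 66 mm diameter, 56 mm tall, loose, under the overshelf beside the cup. Origin: centre of its underside
- timer: bystander: white kitchen timer, 30 x 65 x 75 mm tall, loose. Origin: centre of its underside
- tomato0_center (a point): centre of a yellow cherry tomato, a firm ball of 24 mm diameter, 11 g; starts in the cup
- tomato1_center (a point): centre of a yellow cherry tomato, a firm ball of 24 mm diameter, 11 g; starts in the cup
- tomato2_center (a point): centre of a yellow cherry tomato, a firm ball of 24 mm diameter, 11 g; starts in the cup
- tomato3_center (a point): centre of a yellow cherry tomato, a firm ball of 24 mm diameter, 11 g; starts in the cup
- tomato4_center (a point): centre of a yellow cherry tomato, a firm ball of 24 mm diameter, 11 g; starts in the cup
- tomato5_center (a point): centre of a yellow cherry tomato, a firm ball of 24 mm diameter, 11 g; starts in the cup
- tomato6_center (a point): centre of a yellow cherry tomato, a firm ball of 24 mm diameter, 11 g; starts in the cup
- tomato7_center (a point): centre of a yellow cherry tomato, a firm ball of 24 mm diameter, 11 g; starts in the cup
Mind the look-alikes: they are no part of the job. What is meant by the bowl is not green, orange or turquoise, and is the larger of those in its own colour.

How it is judged:
By the outcome, as a careful person would: the job done as asked, in the order asked, and still so for the second after the job is handed in, with the robot touching nothing.
It also fails if it takes over 59 s, if anything falls off the work surface, if the arm or the gripper's body presses on something with over 40 N, if the wrist force passes 120 N, or if a joint passes its speed limit or range.

### The arm

A 6-joint arm with a two-finger parallel gripper is mounted at the origin on the work surface. World frame = base frame: x ahead of the robot, y to its left, z up, the work surface at z = 0. Lengths are in mm, angles in degrees, forces in N, time in s.
With the tool pointing down it reaches from about 350 to 850 mm from the base axis. Payload 8.1 kg.
Tool frame: the origin (TCP) lies midway between the tips of the shut fingers; the grasp point (between the pads) lies 19 mm behind it; z points along the fingers, y is the line along which they close (so a half turn about z gives the same grasp; the last joint's range is limited). The gripper opens to 85 mm and grips with 20 to 120 N. Pads are 22 mm wide; open, the fingers measure 114 mm over their backs; the gripper's body (76 mm by 85 mm) begins 54 mm behind the grasp point. The pads swing forward as they close: fully open they stand 13 mm farther back than shut.
Start: joints at [61.112, 7.471, 85.268, -0, 87.261, -4.893], TCP at [243.978, 548.16, 231.292] pointing down, gripper open.
Joint ranges: [-169.43, 169.43], [-51.17, 129.36], [1.28, 143.12], [-76.62, 256.62], [0, 156.53], [-152.29, 152.29]. Speed limits (degrees/s): [136.94, 136.94, 159.86, 180, 180, 180].

### API

Orientations are given as [roll, pitch, yaw] about the fixed x, y, z axes, in that order (R = Rz(yaw) Ry(pitch) Rx(roll)).
In Python, from bench import sensors, optics, r gives the robot as it stands.
- The arm moves only by the tool apply_moves, never from a script. Its argument "targets" is a list of rows, each a list of 7 numbers: the shift along the tool's x, y, z in mm, then the turn, a rotation vector about the tool's x, y, z in rad, then the closure, from 0 (fully open) to 1 (shut). In form: [[x, y, z, wx, wy, wz, claw], ...]. A call has 1 to 20 rows; each row shifts and turns the commanded pose from where the row before left it, along the tool's axes as they then stand; what a row does not reach is not made up. A row lasts 1/8 s, in which the tool goes at most 62.5 mm and 10.7 degrees, less where a joint would pass 70% of its speed; a pose out of reach is approached as far as the arm can. A call is refused whole if a number of a shift passes 62.5 or a number of a turn 0.188, either way. A call with a gripper value outside its range is refused whole. The fingers move at their own pace and stop on an object; "force" is the grip in N (left out, the last holds). Time passes only in rows, so rows that do not move let the fingers close. It gives the time, the measured TCP pose, the force, the opening and the grip force at its end, in the units of the state.
- sensors.sense(): the state, without advancing time (a new reading comes with each control period).
- optics.snapshot(name): name is "side" or "top"; returns the picture (400x640x3 uint8, red, green, blue); there is no depth.
- optics.get_calibration(name): a dict with "camera_matrix" (3x3 intrinsics, pixels), "dist_coeffs" ([k1, k2, p1, p2, k3] as OpenCV has them; the pictures are not rectified), "pose" (4x4, takes a point from camera to world coordinates). Camera axes: x right, y down, z forward; pixel columns grow to the right and rows downward; lengths in mm; the calibration is good to about 2 mm. A picture is of the moment at which its call begins. get_calibration takes no time and is no camera call.
- r.hand_in(): hands the job in; it is judged then, once.
The state is a dict: "time": time; "joint_pos": joint angles; "qd": joint speeds; "joint_efforts": joint torques, N m; "tool_pos": TCP position; "tcp_rot": TCP orientation; "ft_force": force on the tool from outside, world axes, zero at the start; "wrist_torque": the same for the moment, N m; "finger_gap": finger opening in mm; "grip_force": force on a finger pad.
Only numpy, scipy, OpenCV 4.12 (cv2) and the standard library are available. Lean on these libraries where they do the work, as an engineer would, in place of code of your own. Each camera call takes 0.05 s, during which the arm holds its last target. There are 200 camera calls.

## Working session

There is one attempt and no reset: what is moved stays moved. The work goes in short steps, Python scripts to look and compute and a tool call to move; the robot and the scene stay as the last step left them, time stands still between calls to the robot, and variables do not carry over. Pictures are saved under pics/ and viewed, at most 10 in all, crops included, and the job is handed in when it is done.

Besides the shell and the picture viewer there is one more tool, called in YAML: its name, and indented under it one key for each argument. apply_moves: Moves the arm, as the interface text tells. Its arguments: {"type":"object","properties":{"targets":{"type":"array"},"force":{"type":"number"}},"required":["targets"]}

```bash
mkdir -p pics; ls; python3 - <<'E'
from bench import sensors, optics, r
import cv2,numpy as np
for n in("top","side"):
    im=optics.snapshot(n); cv2.imwrite(f"pics/{n}0.png",im[:,:,::-1])
    c=optics.get_calibration(n); print(n,np.round(c["camera_matrix"],1).tolist(),np.round(c["dist_coeffs"],3).tolist(),np.round(c["pose"],3).tolist())
print(sensors.sense())
E
```

```text
pics
top [[375.2, 0.0, 328.2], [0.0, 375.2, 199.7], [0.0, 0.0, 1.0]] [-0.019, 0.0, 0.0, 0.0, 0.0] [[-0.004, -0.996, 0.089, 448.0], [-1.0, 0.004, 0.01, -53.802], [-0.011, -0.089, -0.996, 1229.381], [0.0, 0.0, 0.0, 1.0]]
side [[406.1, 0.0, 320.1], [0.0, 406.1, 197.9], [0.0, 0.0, 1.0]] [0.019, 0.0, 0.0, 0.0, 0.0] [[0.626, 0.648, -0.434, 1011.537], [0.78, -0.522, 0.345, -415.827], [-0.003, -0.555, -0.832, 995.078], [0.0, 0.0, 0.0, 1.0]]
{'time': 0.1, 'joint_pos': array([ 6.11105199e+01,  7.51069669e+00,  8.53242857e+01,  1.58013822e-03,
        8.72616372e+01, -4.89251178e+00]), 'qd': array([ 0.01173165, -0.15292292, -0.11854989,  0.07145116,  0.05882635,
       -0.01899866]), 'joint_efforts': array([ 3.52665329e-04, -5.70951676e+01, -5.01944268e+01, -1.36544804e-04,
        8.00572860e-03, -1.59393352e-05]), 'tool_pos': array([243.73449961, 547.7142045 , 230.33826997]), 'tcp_rot': array([-1.79903867e+02, -9.81281976e-03,  1.56002947e+02]), 'ft_force': array([ 0.23633707,  0.00361322, -0.50025257]), 'wrist_torque': array([0.03081368, 0.01388536, 0.02788284]), 'grip_force': 0.0, 'finger_gap': 85.75864880578946}
```

View pics/top0.png

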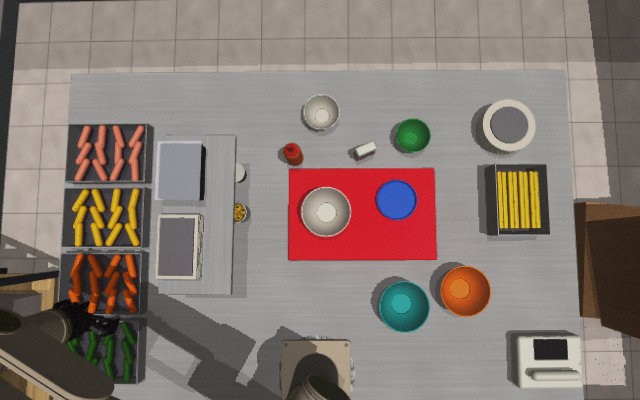

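View pics/side0.png

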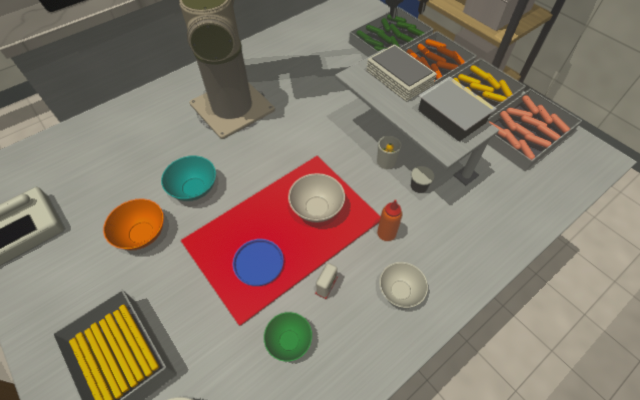

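The top view shows the cup (239,212) with yellow tomatoes at the shelf's front edge and the tub's white lid at (240,172). The bottle is at (292,153) and the timer at (365,151). The tray is blue, at (396,200). Bowl candidates are the large white one at (326,212) on the red board, the small white (321,112), green (412,135), orange (465,290) and turquoise (404,306). I choose the large white one on the board.
In the side view the cup is at (389,152), the tub (421,180), the bowl (317,199) and the tray (258,262). A close crop will check the choices.

```bash
cat > h.py <<'E'
import cv2,numpy as np
from bench import sensors, optics, r
C={n:optics.get_calibration(n) for n in("top","side")}
def ray(n,px):
    c=C[n];P=np.array(c["pose"])
    p=cv2.undistortPoints(np.array(px,float).reshape(-1,1,2),np.array(c["camera_matrix"]),np.array(c["dist_coeffs"])).reshape(-1,2)
    d=np.c_[p,np.ones(len(p))]@P[:3,:3].T
    return P[:3,3],d/np.linalg.norm(d,axis=1)[:,None]
def plane(n,px,z):
    o,d=ray(n,px); return o+d*((z-o[2])/d[:,2])[:,None]
def tri(pt,ps):
    o1,d1=ray("top",pt);o2,d2=ray("side",ps);d1=d1[0];d2=d2[0]
    s=np.linalg.lstsq(np.c_[d1,-d2],o2-o1,rcond=None)[0]
    a,b=o1+d1*s[0],o2+d2*s[1]; return (a+b)/2,np.linalg.norm(a-b)
def proj(n,X):
    c=C[n];M=np.linalg.inv(np.array(c["pose"]))
    return cv2.projectPoints(np.array(X,float).reshape(-1,1,3),cv2.Rodrigues(M[:3,:3])[0],M[:3,3],np.array(c["camera_matrix"]),np.array(c["dist_coeffs"]))[0].reshape(-1,2)
def circ(P):  # algebraic circle fit in xy
    A=np.c_[P[:,:2],np.ones(len(P))];s=np.linalg.lstsq(A,(P[:,:2]**2).sum(1),rcond=None)[0]
    return s[0]/2,s[1]/2,np.sqrt(s[2]+(s[0]**2+s[1]**2)/4)
E
python3 - <<'E'
import cv2,numpy as np
t=cv2.imread("pics/top0.png");s=cv2.imread("pics/side0.png")
a=cv2.resize(t[150:250,200:300],None,fx=4,fy=4,interpolation=cv2.INTER_CUBIC)
b=cv2.resize(s[120:220,350:450],None,fx=4,fy=4,interpolation=cv2.INTER_CUBIC)
cv2.imwrite("pics/crop1.png",np.hstack([a,b]))
a=cv2.resize(t[150:270,280:440],None,fx=2.5,fy=2.5,interpolation=cv2.INTER_CUBIC)
b=cv2.resize(s[160:280,220:380],None,fx=2.5,fy=2.5,interpolation=cv2.INTER_CUBIC)
cv2.imwrite("pics/crop2.png",np.hstack([a,b]))
from h import *
# bowl / tray by colour
for n in("top","side"):
    im=cv2.imread(f"pics/{n}0.png");h=cv2.cvtColor(im,cv2.COLOR_BGR2HSV)
    m=cv2.inRange(h,(105,120,60),(130,255,255));cs=max(cv2.findContours(m,0,1)[0],key=cv2.contourArea)
    print(n,"blue",cv2.boundingRect(cs),cv2.contourArea(cs),"circ at z=26",np.round(circ(plane(n,cs.reshape(-1,2),26)),1))
    m=cv2.inRange(h,(20,120,80),(32,255,255));x0,y0,x1,y1=(225,195,255,230)if n=="top" else(370,130,410,170)
    k=np.zeros_like(m);k[y0:y1,x0:x1]=m[y0:y1,x0:x1];ys,xs=np.nonzero(k);print("tomato",xs.mean(),ys.mean(),len(xs))
    m=cv2.inRange(h,(0,150,120),(6,255,255));m2=m|cv2.inRange(h,(174,150,120),(180,255,255))
    cs=max(cv2.findContours(m2,cv2.RETR_CCOMP,1)[0],key=cv2.contourArea);k=np.zeros_like(m);cv2.fillPoly(k,[cs],255)
    q=cv2.convexHull(cs); k=np.zeros_like(m);cv2.fillPoly(k,[q],255)
    w=cv2.inRange(h,(0,0,0),(180,90,255))&cv2.dilate(k,np.ones((3,3)))
    w=cv2.morphologyEx(w,cv2.MORPH_OPEN,np.ones((5,5)))
    cs=max(cv2.findContours(w,0,1)[0],key=cv2.contourArea)
    print("bowl",cv2.boundingRect(cs),cv2.contourArea(cs),"circ z=72",np.round(circ(plane(n,cs.reshape(-1,2),72)),1))
E
```

```text
top blue (377, 180, 40, 40) 1199.5 circ at z=26 [ 555.6 -260.5   63. ]
tomato 238.4 211.87692307692308 65
bowl (301, 187, 50, 49) 1895.0 circ z=72 [516.4 -33.4  75.9]
side blue (234, 241, 49, 44) 1565.5 circ at z=26 [ 561.3 -263.3   60.4]
tomato 388.79245283018867 147.67924528301887 53
bowl (289, 174, 56, 48) 2024.5 circ z=72 [518.8 -37.1  76.4]
```

View pics/crop1.png

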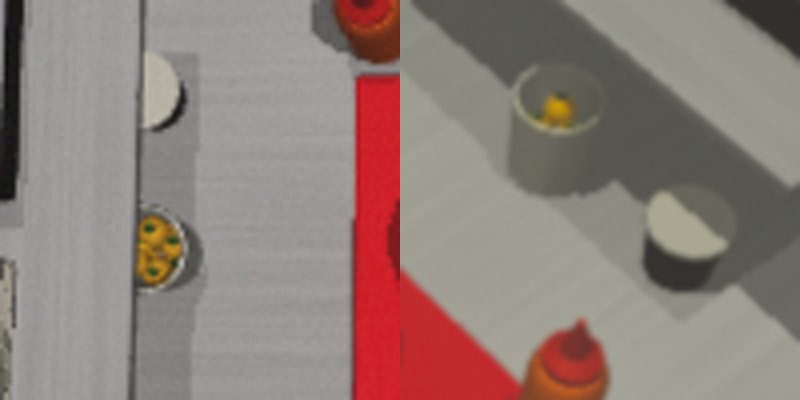

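View pics/crop2.png

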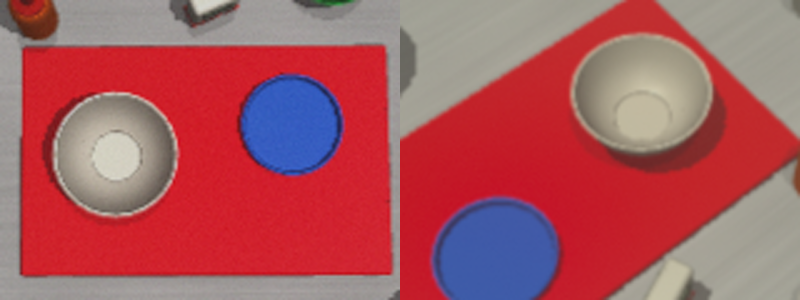

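The crops confirm the choice. The cup has yellow tomatoes inside and its rim centre is at about (389.4,144.8) in the side view. In the top view only its right arc shows, out to (247,212). The tub is separate, the bowl is plain white and the tray is empty. Next I'll measure the cup, shelf edge, tub, bottle and timer.

```bash
python3 - <<'E'
from h import *
from scipy.optimize import least_squares
t=cv2.imread("pics/top0.png");s=cv2.imread("pics/side0.png")
# heights from two views: bowl and tray rims (ellipse centres), bright contours
def ell(n,f):
    im=cv2.imread(f"pics/{n}0.png");h=cv2.cvtColor(im,cv2.COLOR_BGR2HSV)
    if f=="tray": m=cv2.inRange(h,(105,120,60),(130,255,255))
    else:
        k=np.zeros(im.shape[:2],np.uint8); x0,y0,x1,y1=(298,182,356,242) if n=="top" else (284,170,350,226)
        k[y0:y1,x0:x1]=255; m=cv2.inRange(h,(0,0,0),(180,90,255))&k; m=cv2.morphologyEx(m,cv2.MORPH_OPEN,np.ones((5,5)))
    c=max(cv2.findContours(m,0,1)[0],key=cv2.contourArea);return cv2.fitEllipse(cv2.convexHull(c))
for f in("tray","bowl"):
    a,b=ell("top",f),ell("side",f);print(f,np.round(tri(a[0],b[0])[0],1),tri(a[0],b[0])[1],a,b)
# cup: rim ellipse points read in the side crop
rim=np.array([[510,100],[606,100],[560,63],[556,135],[525,125],[590,125],[523,76],[592,76]],float)
rim[:,0]=350+(rim[:,0]-400)/4;rim[:,1]=120+rim[:,1]/4
for z in(76,84,92):print("side rim z",z,np.round(circ(plane("side",rim,z)),1))
arc=np.array([[188,248],[183,222],[170,209],[180,275],[165,290],[147,205]],float)/4+[200,150]
P=plane("top",arc,84);f=least_squares(lambda v:np.hypot(P[:,0]-v[0],P[:,1]-v[1])-34,[P[0,0],P[0,1]+30]);print("top rim",f.x,f.cost)
g=proj("top",[[*f.x,84]])[0];print("tri rim",tri(g,rim[:2].mean(0)))
print("base front px -> z0",plane("side",[[350+148/4,120+196/4]],0))
print("tub lid top", plane("side",[[350+(690-400)/4,120+220/4]],56), "right edge top",plane("top",[[200+182/4,150+92/4]],56))
e=plane("top",[[200+141/4,150],[200+133/4,250],[236,136],[231.5,295]],206);print("shelf edge top",np.round(e,1))
print("bottle",plane("top",[[292,149]],165),"timer",plane("top",[[365,150]],75))
print("board",np.round(plane("top",[[289,169],[434,168],[436,259],[289,260]],12)[:,:2],0).tolist())
E
```

```text
tray [ 556.4 -262.5   13.5] 0.2934412201202723 ((396.3166809082031, 199.53257751464844), (39.43721008300781, 39.968570709228516), 138.5334014892578) ((258.296142578125, 262.591552734375), (42.76229476928711, 48.956356048583984), 60.86635971069336)
bowl [516.  -34.   61.7] 1.6639637471929785 ((325.52197265625, 211.2034912109375), (49.413719177246094, 50.272544860839844), 89.45339965820312) ((316.3641052246094, 197.1185760498047), (47.892333984375, 55.504337310791016), 89.78386688232422)
side rim z 76 [512.4 245.7  35.1]
side rim z 84 [516.7 240.   34.8]
side rim z 92 [521.1 234.2  34.5]
top rim [513.47630389 239.64080697] 3.4631118003624035
tri rim (array([514.45698013, 241.88761279,  78.89781397]), np.float64(2.266491244061453))
base front px -> z0 [[537.71760492 225.50081939   0.        ]]
tub lid top [[644.28126167 253.70539611  56.        ]] right edge top [[639.13406225 220.31263539  56.        ]]
shelf edge top [[679.6 215.  206. ]
 [403.4 215.4 206. ]
 [719.3 213.7 206. ]
 [283.1 218.  206. ]]
bottle [[690.67667748  61.23676004 165.        ]] timer [[ 706.66317586 -157.419075     75.        ]]
board [[659.0, 87.0], [660.0, -388.0], [364.0, -387.0], [363.0, 86.0]]
```

```bash
cat >> h.py <<'E'
from scipy.spatial.transform import Rotation as Ro
def Rt(psi,th,s):  # tool z azimuth psi, pitched th below horizontal; tool y horizontal, s=+1: y=(sin,-cos)
    p,t=np.radians([psi,th]);z=np.array([np.cos(p)*np.cos(t),np.sin(p)*np.cos(t),-np.sin(t)])
    y=s*np.array([np.sin(p),-np.cos(p),0]);return np.c_[np.cross(y,z),y,z]
def now():
    s=sensors.sense();return np.array(s["tool_pos"]),Ro.from_euler("xyz",s["tcp_rot"],degrees=True).as_matrix(),np.array(s["joint_pos"])
def wrist(R,q1,q23):
    A=Ro.from_euler("ZY",[q1,q23],degrees=True).as_matrix().T@R
    e=Ro.from_matrix(A).as_euler("ZYZ",degrees=True);w=lambda a:(a+180)%360-180
    return [(round(w(e[0])),round(e[1]),round(w(e[2]-90)))]
E
python3 - <<'E'
from h import *
p,R,q=now();print(wrist(R,q[0],q[1]+q[2]))
for s in(1,-1):
  for psi in(60,75,90):
    for th in(20,30): print(s,psi,th,[wrist(Rt(psi,th,s),-5,q23) for q23 in(100,120)], np.round(Ro.from_matrix(R.T@Rt(psi,th,s)).as_rotvec(),2))
print(R.T@[0,0,1], R.T@(np.array([450,0,0.])-[244,548,0]))
E
```

```text
[(0, 87, -5)]
1 60 20 [[(73, 63, -1)], [(83, 59, -24)]] [-1.01  0.91  1.44]
1 60 30 [[(61, 63, 4)], [(72, 55, -18)]] [-0.87  0.78  1.5 ]
1 75 20 [[(72, 77, -6)], [(77, 72, -26)]] [-0.86  1.    1.22]
1 75 30 [[(61, 76, -4)], [(67, 68, -23)]] [-0.74  0.86  1.27]
1 90 20 [[(69, 91, -11)], [(70, 84, -30)]] [-0.7   1.08  1.  ]
1 90 30 [[(60, 89, -11)], [(61, 79, -29)]] [-0.6   0.93  1.04]
-1 60 20 [[(73, 63, 179)], [(83, 59, 156)]] [-0.89 -0.99 -1.27]
-1 60 30 [[(61, 63, -176)], [(72, 55, 162)]] [-0.76 -0.85 -1.32]
-1 75 20 [[(72, 77, 174)], [(77, 72, 154)]] [-1.04 -0.89 -1.49]
-1 75 30 [[(61, 76, 176)], [(67, 68, 157)]] [-0.9  -0.77 -1.55]
-1 90 20 [[(69, 91, 169)], [(70, 84, 150)]] [-1.19 -0.78 -1.7 ]
-1 90 30 [[(60, 89, 169)], [(61, 79, 151)]] [-1.03 -0.67 -1.78]
[ 1.71266013e-04 -1.67783635e-03 -9.99998578e-01] [-411.06060113 -416.85583424    0.62901605]
```

apply_moves:
  targets:
    - [0,0,-40,0,0,0,0]
    - [0,0,-40,0,0,0,0]
    - [0,0,-40,0,0,0,0]
    - [0,0,-40,0,0,0,0]
    - [-29,-30,0,0,0,0,0]
    - [-29,-30,0,0,0,0,0]
    - [-29,-30,0,0,0,0,0]
    - [-29,-30,0,0,0,0,0]
    - [-29,-30,0,0,0,0,0]
    - [-29,-30,0,0,0,0,0]
    - [-29,-30,0,0,0,0,0]
    - [-29,-30,0,0,0,0,0]
    - [-29,-30,0,0,0,0,0]
    - [-29,-30,0,0,0,0,0]
    - [-29,-30,0,0,0,0,0]
    - [-29,-30,0,0,0,0,0]
    - [-29,-30,0,0,0,0,0]
    - [-29,-30,0,0,0,0,0]

```text
time: 2.35
tool_pos: [444.2, -2.0, 390.9]
tcp_rot: [-180.0, -0.0, 156.0]
ft_force: [0.7, -0.2, 0.2]
finger_gap: 85.6
grip_force: 0.0
```

```bash
python3 - <<'E'
from h import *
p,R,q=now();print(p,np.round(q,2),wrist(R,q[0],q[1]+q[2]))
w=Ro.from_matrix(R.T@Rt(85,25,1)).as_rotvec();print(w,np.linalg.norm(w))
E
```

```text
[444.2282346   -2.00952505 390.94040262] [ -6.88 -17.16  92.03   0.   105.15 -72.88] [(0, 105, -73)]
[-0.69890367  0.97915747  1.09642341] 1.6276854702434904
```

apply_moves:
  targets:
    - [0,0,0,-0.058,0.082,0.091,0]
    - [0,0,0,-0.058,0.082,0.091,0]
    - [0,0,0,-0.058,0.082,0.091,0]
    - [0,0,0,-0.058,0.082,0.091,0]
    - [0,0,0,-0.058,0.082,0.091,0]
    - [0,0,0,-0.058,0.082,0.091,0]
    - [0,0,0,-0.058,0.082,0.091,0]
    - [0,0,0,-0.058,0.082,0.091,0]
    - [0,0,0,-0.058,0.082,0.091,0]
    - [0,0,0,-0.058,0.082,0.091,0]
    - [0,0,0,-0.058,0.082,0.091,0]
    - [0,0,0,-0.058,0.082,0.091,0]
    - [0,0,0,0,0,0,0]

```text
time: 3.98
tool_pos: [443.5, -0.9, 389.8]
tcp_rot: [-179.4, -65.3, 84.7]
ft_force: [-0.0, -0.2, -0.2]
finger_gap: 85.5
grip_force: 0.0
```

```bash
cat >> h.py <<'E'
def fk(v,q):  # v: height, a1, lateral, L2, L3, elbow offset, tool length
    q=np.radians(q);h,a1,b,L2,L3,e,T=v
    A=Ro.from_euler("Z",q[0]).as_matrix()
    ur=lambda a:np.array([np.sin(a),0,np.cos(a)])
    k=Ro.from_euler("ZYZY",[q[0],q[1]+q[2],q[3],q[4]]).as_matrix()[:,2]
    return A@(np.array([a1,b,h])+L2*ur(q[1])+L3*ur(q[1]+q[2])+e*ur(q[1]+q[2]-np.pi/2))+T*k
E
python3 - <<'E'
from h import *
from scipy.optimize import least_squares
p,R,q=now();print(p,np.round(q,2),wrist(R,q[0],q[1]+q[2]),R[:,2])
D=[([243.978,548.16,231.292],[61.112,7.471,85.268,0,87.261]),([444.228,-2.01,390.94],[-6.88,-17.16,92.03,0,105.15]),(p,q[:5])]
f=least_squares(lambda v:np.concatenate([fk(v,b)-a for a,b in D]+[0.01*(np.array(v)-[300,0,50,400,400,0,230])]),[300,0,50,400,400,0,230]);print(np.round(f.x,1),f.cost)
tgt=np.array([514,240,48.])-R[:,2]*70;print("to pregrasp, world",tgt-p,"tool",R.T@(tgt-p))
E
```

```text
[443.46693255  -0.92566736 389.81435355] [-44.    -1.24  99.94  54.51 120.39 -27.33] [(55, 120, -27)] [ 0.07359621  0.90525908 -0.41843709]Traceback (most recent call last):
  File "<stdin>", line 5, in <module>
    return func(*args, **kwargs)
    vector_fun = VectorFunction(
        fun_wrapped,
    ...<6 lines>...
        workers=workers
    )
    self._update_fun()
    ~~~~~~~~~~~~~~~~^^
    self.f = self.fun_wrapped(xp_copy(self.x))
             ~~~~~~~~~~~~~~~~^^^^^^^^^^^^^^^^^
    return np.atleast_1d(self.fun(x))
                         ~~~~~~~~^^^
    return self.f(x, *self.args, **self.kwargs)
           ~~~~~~^^^^^^^^^^^^^^^^^^^^^^^^^^^^^^
  File "<stdin>", line 5, in <lambda>
  File "h.py", line 35, in fk
    k=Ro.from_euler("ZYZY",[q[0],q[1]+q[2],q[3],q[4]]).as_matrix()[:,2]
      ~~~~~~~~~~~~~^^^^^^^^^^^^^^^^^^^^^^^^^^^^^^^^^^^
  File "scipy/spatial/transform/_rotation.pyx", line 1413, in scipy.spatial.transform._rotation.Rotation.from_euler
ValueError: Expected axis specification to be a non-empty string of upto 3 characters, got ZYZY
```

```bash
sed -i 's/k=Ro.from_euler("ZYZY".*/k=(Ro.from_euler("ZYZ",[q[0],q[1]+q[2],q[3]])*Ro.from_euler("Y",q[4])).as_matrix()[:,2]/' h.py
python3 - <<'E'
from h import *
from scipy.optimize import least_squares
p,R,q=now()
D=[([243.978,548.16,231.292],[61.112,7.471,85.268,0,87.261]),([444.228,-2.01,390.94],[-6.88,-17.16,92.03,0,105.15]),(p,q[:5])]
f=least_squares(lambda v:np.concatenate([fk(v,b)-a for a,b in D]+[0.001*(np.array(v)-[300,0,50,400,400,0,230])]),[300,0,50,400,400,0,230]);v=f.x;print(np.round(v,1),f.cost)
lo=[-169,-51,1.3,-76,0];hi=[169,129,143,256,156]
def ik(P,R,q0):
    tip=lambda b:(Ro.from_euler("ZYZ",np.radians([b[0],b[1]+b[2],b[3]]))*Ro.from_euler("Y",b[4],degrees=True)).as_matrix()[:,2]
    g=least_squares(lambda b:np.r_[(fk(v,b)-P)/10,30*(tip(b)-R[:,2])],q0,bounds=(lo,hi));return np.round(np.r_[g.x,wrist(R,g.x[0],g.x[1]+g.x[2])[0][2]],0),round(g.cost,2)
for nm,P,psi,th in[("pre",[509,176,79],85,25),("grasp",[517,263,37],85,25),("pour",[517,-15,150],85,25),("tray85",[556,-240,60],85,25),("tray50",[570,-245,60],50,25),("tray0",[580,-262,60],0,25),("trayT0",[580,-262,60],85,40)]:
    print(nm,ik(np.array(P),Rt(psi,th,1),q[:5]))
tgt=np.array([513,239,52.])-R[:,2]*60;d=tgt-p;print("to pregrasp, world",d,"tool",R.T@d)
E
```

```text
[318.1   0.   51.2 369.1 553.4 -61.6 364.8] 0.023506854070881315
pre (array([-24.,  23., 111.,  60.,  85., -46.]), np.float64(0.0))
grasp (array([-14.,  27., 111.,  67.,  77., -48.]), np.float64(0.0))
pour (array([-40.,  26.,  97.,  49., 102., -45.]), np.float64(0.0))
tray85 (array([-51.,  57.,  60.,  43., 113., -48.]), np.float64(0.0))
tray50 (array([-59.,  37.,  92.,  59.,  88., -43.]), np.float64(0.0))
tray0 (array([-55.,   9., 132., 101.,  49., -47.]), np.float64(0.0))
trayT0 (array([-48.,  50.,  62.,  35., 104., -45.]), np.float64(0.0))
to pregrasp, world [  65.11729457  185.6101226  -312.70812828] tool [-204.14793112   50.87381782  303.66631364]
```

apply_moves:
  targets:
    - [-23,6,34,0,0,0,0]
    - [-23,6,34,0,0,0,0]
    - [-23,6,34,0,0,0,0]
    - [-23,6,34,0,0,0,0]
    - [-23,6,34,0,0,0,0]
    - [-23,6,34,0,0,0,0]
    - [-23,6,34,0,0,0,0]
    - [-23,6,34,0,0,0,0]
    - [-23,6,34,0,0,0,0]
    - [0,0,0,0,0,0,0]
    - [0,0,0,0,0,0,0]

```text
time: 5.35
tool_pos: [513.6, 184.8, 75.8]
tcp_rot: [179.8, -65.1, 85.6]
ft_force: [0.1, 1.0, 0.7]
finger_gap: 85.2
grip_force: 0.0
```

```bash
python3 - <<'E'
from h import *
p,R,q=now();print(p,np.round(q,1),"z",R[:,2],"y",R[:,1])
t=optics.snapshot("top")[:,:,::-1];s=optics.snapshot("side")[:,:,::-1]
cv2.imwrite("pics/t1.png",t);cv2.imwrite("pics/s1.png",s)
a=cv2.resize(t[160:260,210:310],None,fx=4,fy=4,interpolation=cv2.INTER_CUBIC)
b=cv2.resize(s[110:210,330:430],None,fx=4,fy=4,interpolation=cv2.INTER_CUBIC)
cv2.imwrite("pics/crop3.png",np.hstack([a,b]))
print("tool",R.T@(np.array([514,240,52])-p), "tcp px",proj("top",p),proj("side",p))
E
```

```text
[513.64568805 184.84404848  75.84512966] [-22.4  23.7 110.   60.2  84.8 -46.3] z [ 0.07245719  0.90420517 -0.42090731] y [ 0.99684482 -0.07936748  0.00110259]
tool [ 1.52819542 -4.05068627 59.93455842] tcp px [[254.80262505 212.13549069]] [[374.68556342 154.90574926]]
```

View pics/crop3.png

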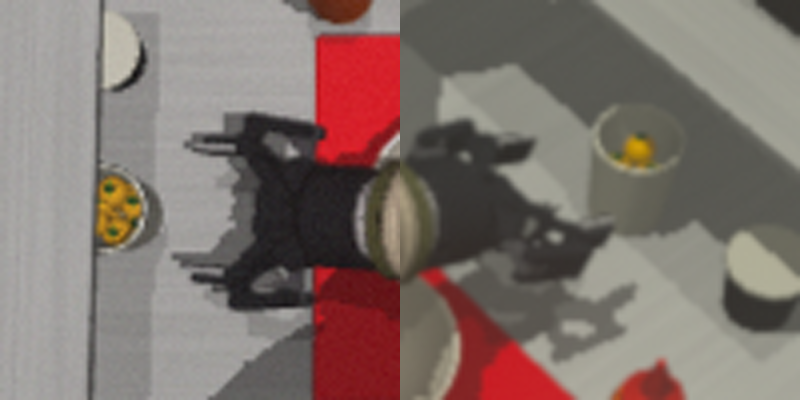

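The crop shows the open fingers in front of the cup, straddling it. Fingertips are at about (257,195) and (254,226) in the top view and the cup's centre at about (237,212). The axis needs about 3–4 mm toward −tool y.

apply_moves:
  targets:
    - [0,-4,0,0,0,0,0]
    - [0,0,15,0,0,0,0]
    - [0,0,15,0,0,0,0]
    - [0,0,15,0,0,0,0]
    - [0,0,15,0,0,0,0]
    - [0,0,13,0,0,0,0]
    - [0,0,13,0,0,0,0]
    - [0,0,0,0,0,0,0]
    - [0,0,0,0,0,0,0]
  force: 45

```text
time: 6.58
tool_pos: [515.4, 263.1, 38.7]
tcp_rot: [-179.8, -65.1, 85.2]
ft_force: [1.2, -0.8, -0.2]
finger_gap: 85.4
grip_force: 0.0
```

```bash
python3 - <<'E'
from h import *
p,R,q=now();print(p,"tool",R.T@(np.array([514,240,52])-p))
s=optics.snapshot("side")[:,:,::-1];t=optics.snapshot("top")[:,:,::-1]
b=cv2.resize(s[110:210,330:430],None,fx=4,fy=4,interpolation=cv2.INTER_CUBIC)
a=cv2.resize(t[160:260,210:310],None,fx=4,fy=4,interpolation=cv2.INTER_CUBIC)
cv2.imwrite("pics/crop4.png",np.hstack([a,b]))
E
```

```text
[515.39840774 263.05998558  38.7347825 ] tool [  2.32948222   0.46489686 -26.5337871 ]
```

View pics/crop4.png

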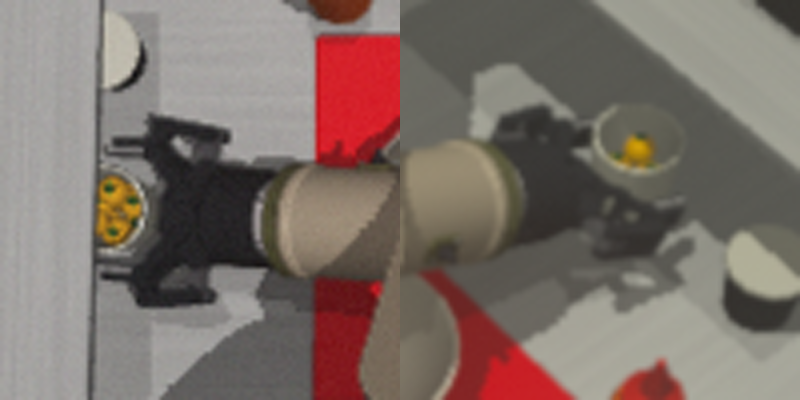

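The fingers straddle the cup, whose rim is centred at about (237,212) in the top view and has not moved. Close the gripper.

apply_moves:
  targets:
    - [0,0,0,0,0,0,0.15]
    - [0,0,0,0,0,0,0.25]
    - [0,0,0,0,0,0,0.35]
    - [0,0,0,0,0,0,0.5]
    - [0,0,0,0,0,0,0.6]
    - [0,0,0,0,0,0,0.6]
    - [0,0,0,0,0,0,0.6]
    - [0,0,0,0,0,0,0.6]
  force: 45

```text
time: 7.68
tool_pos: [515.5, 263.0, 39.0]
tcp_rot: [-179.9, -65.2, 85.2]
ft_force: [-1.4, -3.5, 7.2]
finger_gap: 62.5
grip_force: 48.9
```

apply_moves:
  targets:
    - [4,0,-2,0,0,0,0.6]
    - [4,0,-2,0,0,0,0.6]
    - [0,0,0,0,0,0,0.6]
    - [-4,1,-9,0,0,0,0.6]
    - [-8,2,-18,0,0,0,0.6]
    - [-11,2,-24,0,0,0,0.6]
    - [-11,2,-24,0,0,0,0.6]
    - [-4,1,-9,0,0,0,0.6]
    - [14,0,-7,0,0,0,0.6]
    - [24,0,-11,0,0,0,0.6]
    - [24,0,-11,0,0,0,0.6]
    - [24,0,-11,0,0,0,0.6]
    - [14,0,-7,0,0,0,0.6]
    - [0,0,0,0,0,0,0.6]

```text
time: 9.43
tool_pos: [516.4, 169.5, 159.9]
tcp_rot: [179.9, -65.1, 85.4]
ft_force: [0.7, -0.2, -2.1]
finger_gap: 62.3
grip_force: 49.2
```

```bash
python3 - <<'E'
from h import *
p,R,q=now();s=sensors.sense();print(p,np.round(q,1),s["grip_force"],s["finger_gap"])
g=p-R[:,2]*26;print("grasp",g)
# rim centre position after roll a, cup frame: axis=world up now, rim 34 above grasp
for a in(0,60,90,120,150):
    u=Ro.from_rotvec(R[:,2]*np.radians(a)).apply([0,0,1]);print(a,np.round(u,2),"rim off",np.round(u*34))
im=optics.snapshot("side")[:,:,::-1];t=optics.snapshot("top")[:,:,::-1]
cv2.imwrite("pics/both5.png",np.hstack([cv2.resize(t[130:290,200:420],None,fx=1.8,fy=1.8),cv2.resize(im[90:250,220:440],None,fx=1.8,fy=1.8)]))
E
```

```text
[516.37874171 169.45488675 159.9181578 ] [-23.8  14.1 110.2  59.   90.5 -38.7] 49.185952600382734 62.269004160458216
grasp [514.44640365 145.95292112 170.86912494]
0 [0. 0. 1.] rim off [ 0.  0. 34.]
60 [ 0.77 -0.25  0.59] rim off [26. -9. 20.]
90 [ 0.87 -0.46  0.18] rim off [ 30. -15.   6.]
120 [ 0.74 -0.64 -0.23] rim off [ 25. -22.  -8.]
150 [ 0.39 -0.75 -0.53] rim off [ 13. -25. -18.]
```

View pics/both5.png

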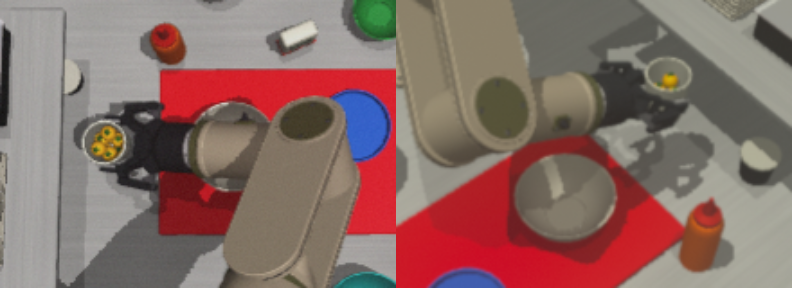

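The cup is out, upright and still full, with its rim centred at about (258,208) in the top view. Move it over the bowl.

apply_moves:
  targets:
    - [-5,-1,-9,0,0,0,0.6]
    - [-10,-2,-18,0,0,0,0.6]
    - [-13,-3,-22,0,0,0,0.6]
    - [-13,-3,-22,0,0,0,0.6]
    - [-13,-3,-22,0,0,0,0.6]
    - [-12,-3,-22,0,0,0,0.6]
    - [-10,-3,-18,0,0,0,0.6]
    - [-5,-1,-9,0,0,0,0.6]
    - [0,0,0,0,0,0,0.6]
    - [0,0,0,0,0,0,0.6]

```text
time: 10.78
tool_pos: [483.6, 9.4, 145.1]
tcp_rot: [-179.8, -65.2, 85.1]
ft_force: [0.5, -0.9, -1.7]
finger_gap: 62.6
grip_force: 49.3
```

```bash
python3 - <<'E'
from h import *
p,R,q=now();print(p,np.round(q,1),"grasp",p-R[:,2]*26)
E
```

```text
[483.58525317   9.44771582 145.06015945] [-40.3  21.3 103.1  48.8 101.5 -46.8] grasp [481.69009458 -14.07214853 155.97915001]
```

apply_moves:
  targets:
    - [0,0,0,0,0,0.08,0.6]
    - [0,0,0,0,0,0.13,0.6]
    - [0,0,0,0,0,0.13,0.6]
    - [0,0,0,0,0,0.13,0.6]
    - [0,0,0,0,0,0.13,0.6]
    - [0,0,0,0,0,0.1,0.6]
    - [0,0,0,0,0,0.08,0.6]
    - [0,0,0,0,0,0.08,0.6]
    - [0,0,0,0,0,0.08,0.6]
    - [0,0,0,0,0,0.08,0.6]
    - [0,0,0,0,0,0.08,0.6]
    - [0,0,0,0,0,0.08,0.6]
    - [0,0,0,0,0,0.08,0.6]
    - [0,0,0,0,0,0.08,0.6]
    - [0,0,0,0,0,0.08,0.6]
    - [0,0,0,0,0,0.08,0.6]
    - [0,0,0,0,0,0.08,0.6]
    - [0,0,0,0,0,0.08,0.6]

```text
time: 13.02
tool_pos: [483.6, 9.8, 145.2]
tcp_rot: [-114.9, 4.9, -6.8]
ft_force: [0.6, 0.3, -2.2]
finger_gap: 62.4
grip_force: 49.3
```

```bash
python3 - <<'E'
from h import *
p,R,q=now();print(p,np.round(q,1))
im=optics.snapshot("side")[:,:,::-1];t=optics.snapshot("top")[:,:,::-1]
cv2.imwrite("pics/both6.png",np.hstack([cv2.resize(t[160:260,270:370],None,fx=4,fy=4),cv2.resize(im[130:230,270:370],None,fx=4,fy=4)]))
E
```

```text
[483.5595107    9.8134705  145.19258913] [-40.3  21.3 103.1  48.8 101.5  48.5]
```

View pics/both6.png

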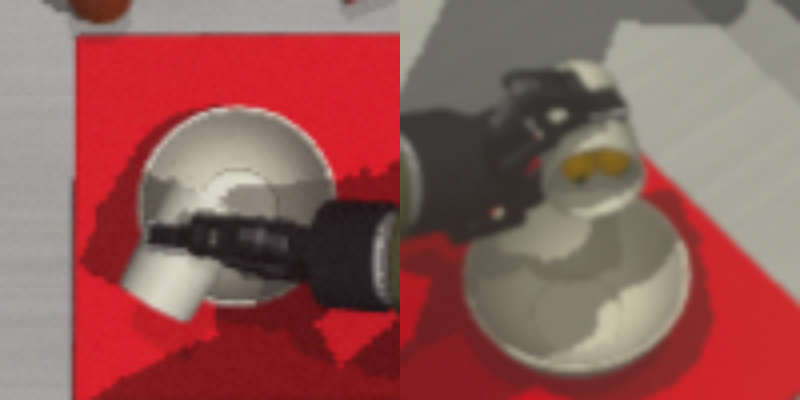

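```bash
python3 - <<'E'
from h import *
p,R,q=now();g=p-R[:,2]*26
a=Ro.from_rotvec(R[:,2]*np.radians(95.3)).apply([0,0,1])
for nm,X in(("tcp",p),("grasp",g),("rim",g+34*a),("base",g-48*a),("bowl",[517,-35,72])):
    t=(proj("top",X)[0]-[270,160])*4;s=(proj("side",X)[0]-[270,130])*4+[400,0];print(nm,np.round(X),"topcrop",np.round(t),"sidecrop",np.round(s))
E
```

```text
tcp [484.  10. 145.] topcrop [161. 244.] sidecrop [606. 133.]
grasp [482. -14. 156.] topcrop [193. 246.] sidecrop [577. 139.]
rim [511. -30. 160.] topcrop [216. 204.] sidecrop [585. 176.]
base [440.  10. 151.] topcrop [160. 304.] sidecrop [566.  88.]
bowl [517 -35  72] topcrop [224. 203.] sidecrop [586. 262.]
```

The cup is tipped about 95° over the bowl and the tomatoes are still inside. The bowl now reads (329.5,211) in the top view against (325.5,211) before, so the wrist nudged it about 10 mm. I'll keep tipping, then measure the bowl.

apply_moves:
  targets:
    - [0,0,-3,0,0,0.04,0.6]
    - [0,0,-3,0,0,0.06,0.6]
    - [0,0,0,0,0,0.06,0.6]
    - [0,0,0,0,0,0.06,0.6]
    - [0,0,0,0,0,0.06,0.6]
    - [0,0,0,0,0,0.06,0.6]
    - [0,0,0,0,0,0.06,0.6]
    - [0,0,0,0,0,0.06,0.6]
    - [0,0,0,0,0,0.06,0.6]
    - [0,0,0,0,0,0.08,0.6]
    - [0,0,0,0,0,0.08,0.6]
    - [0,0,0,0,0,0.08,0.6]
    - [0,0,0,0,0,0.08,0.6]
    - [0,0,0,0,0,0.08,0.6]
    - [0,0,0,0,0,0.08,0.6]
    - [0,0,0,0,0,0.08,0.6]
    - [0,0,0,0,0,0.08,0.6]
    - [0,0,0,0,0,0,0.6]
    - [0,0,0,0,0,0,0.6]
    - [0,0,0,0,0,0,0.6]

```text
time: 15.62
tool_pos: [483.2, 3.5, 147.7]
tcp_rot: [-145.7, 59.4, -56.2]
ft_force: [-0.8, -0.4, -0.6]
finger_gap: 62.3
grip_force: 49.4
```

```bash
python3 - <<'E'
from h import *
p,R,q=now();print(p,np.round(q,1))
im=optics.snapshot("side")[:,:,::-1];t=optics.snapshot("top")[:,:,::-1]
cv2.imwrite("pics/both7.png",np.hstack([cv2.resize(t[160:260,270:370],None,fx=4,fy=4),cv2.resize(im[130:230,270:370],None,fx=4,fy=4)]))
E
```

```text
[483.20755392   3.54567553 147.65737881] [-40.8  21.4 102.6  48.5 102.  114.7]
```

View pics/both7.png

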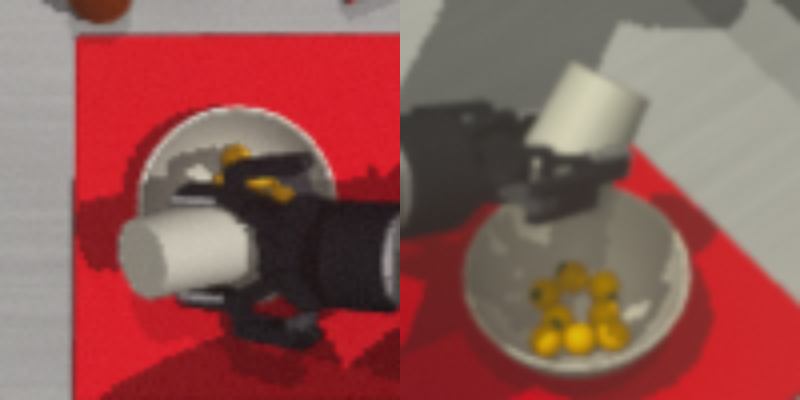

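All eight tomatoes are in the bowl: the side crop shows eight balls at crop x 545–612, y 277–340. The cup is empty. Roll it back upright while backing off.

apply_moves:
  targets:
    - [0,0,-6,0,0,-0.08,0.6]
    - [0,0,-6,0,0,-0.15,0.6]
    - [0,0,-6,0,0,-0.15,0.6]
    - [0,0,-6,0,0,-0.15,0.6]
    - [0,0,-6,0,0,-0.15,0.6]
    - [0,0,-6,0,0,-0.15,0.6]
    - [0,0,-6,0,0,-0.15,0.6]
    - [0,0,0,0,0,-0.15,0.6]
    - [0,0,0,0,0,-0.15,0.6]
    - [0,0,0,0,0,-0.15,0.6]
    - [0,0,0,0,0,-0.15,0.6]
    - [0,0,0,0,0,-0.15,0.6]
    - [0,0,0,0,0,-0.15,0.6]
    - [0,0,0,0,0,-0.15,0.6]
    - [0,0,0,0,0,-0.15,0.6]
    - [0,0,0,0,0,-0.15,0.6]
    - [0,0,0,0,0,-0.15,0.6]
    - [0,0,0,0,0,-0.15,0.6]
    - [0,0,0,0,0,-0.15,0.6]
    - [0,0,0,0,0,-0.04,0.6]

```text
time: 18.23
tool_pos: [480.1, -34.5, 165.3]
tcp_rot: [179.8, -65.2, 85.6]
ft_force: [-0.3, 0.2, -1.2]
finger_gap: 62.3
grip_force: 49.4
```

```bash
python3 - <<'E'
from h import *
p,R,q=now();print(p,np.round(q,1),"y",R[:,1],"z",R[:,2])
w=Ro.from_matrix(R.T@Rt(85.2,24.8,1)).as_rotvec();print("fix",np.round(w,3))
# target above tray: TCP keeps same offset to cup axis as at grasp
print("up 40:",R.T@[0,0,40]); g=np.array([557,-262,110.])+R[:,2]*25;print("tcp tgt",g,"tool",R.T@(g-p))
im=optics.snapshot("top")[:,:,::-1];cv2.imwrite("pics/top8.png",im)
h=cv2.cvtColor(im,cv2.COLOR_BGR2HSV);k=np.zeros(im.shape[:2],np.uint8);k[182:242,298:362]=255
E
```

```text
[480.0938538  -34.53391775 165.25515992] [-43.8  22.2  99.3  46.9 105.7 -46.7] y [ 0.99678476 -0.08010868  0.00165817] z [ 0.07338746  0.90445545 -0.42020782]
fix [-0.003  0.001  0.003]
up 40: [ 36.29705529   0.06632665 -16.80831277]
tcp tgt [ 558.83468661 -239.38861364   99.49480452] tool [-142.96987532   94.78925927 -151.87034142]
```

apply_moves:
  targets:
    - [-5,5,-10,0,0,0,0.6]
    - [-10.5,12,-23,0,0,0,0.6]
    - [-10.5,12,-23,0,0,0,0.6]
    - [-10.5,12,-23,0,0,0,0.6]
    - [-10.5,12,-23,0,0,0,0.6]
    - [-10.5,12,-23,0,0,0,0.6]
    - [-10.5,12,-23,0,0,0,0.6]
    - [-10.5,12,-23,0,0,0,0.6]
    - [-5,5,-10,0,0,0,0.6]
    - [0,0,0,0,0,0,0.6]
    - [0,0,0,0,0,0,0.6]

```text
time: 19.65
tool_pos: [557.4, -240.7, 165.1]
tcp_rot: [-179.7, -65.2, 85.0]
ft_force: [0.5, 0.1, -1.7]
finger_gap: 61.9
grip_force: 49.5
```

```bash
python3 - <<'E'
from h import *
p,R,q=now();print(p,np.round(q,1))
w=Ro.from_matrix(R.T@Rt(85.2,24.8,1)).as_rotvec();print("fix",np.round(w,3))
im=optics.snapshot("top")[:,:,::-1];cv2.imwrite("pics/top8.png",im)
s=optics.snapshot("side")[:,:,::-1];cv2.imwrite("pics/side8.png",s)
for n,I,b in(("top",im,(296,178,364,246)),("side",s,(275,168,352,232))):
    h=cv2.cvtColor(I,cv2.COLOR_BGR2HSV);k=np.zeros(I.shape[:2],np.uint8);k[b[1]:b[3],b[0]:b[2]]=255
    m=(255-(cv2.inRange(h,(0,150,40),(10,255,255))|cv2.inRange(h,(170,150,40),(180,255,255))))&k
    m=cv2.morphologyEx(m,cv2.MORPH_OPEN,np.ones((5,5)));c=max(cv2.findContours(m,0,1)[0],key=cv2.contourArea);c=cv2.convexHull(c)
    print(n,cv2.boundingRect(c),np.round(circ(plane(n,c.reshape(-1,2),72)),1))
cv2.imwrite("pics/c9.png",np.hstack([cv2.resize(im[150:270,280:440],None,fx=2.5,fy=2.5),cv2.resize(s[160:280,220:380],None,fx=2.5,fy=2.5)]))
E
```

```text
[ 557.36662941 -240.67326095  165.1163737 ] [-50.8  48.6  61.   45.6 118.5 -42. ]
fix [-0.003  0.    -0.001]
top (304, 186, 51, 51) [516.4 -43.1  78.2]
side (286, 175, 57, 50) [519.5 -47.   79.7]
```

View pics/c9.png

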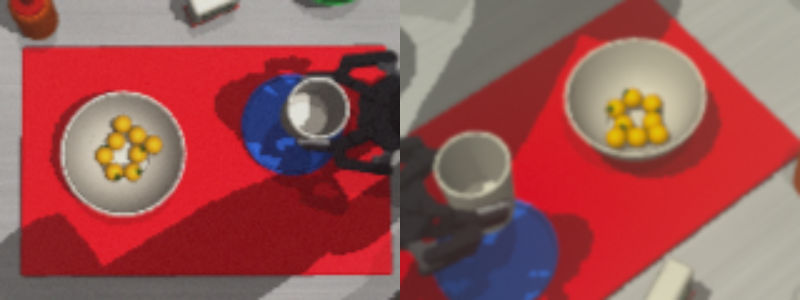

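All eight tomatoes sit in the bowl and the empty cup is held over the tray, its rim at about (407,193) in the top view. The bowl is about 10 mm further toward −y than at the start. Check the cup's centre against the tray before lowering.

```bash
python3 - <<'E'
from h import *
print("cup rim",plane("top",[[280+318/2.5,150+108/2.5]],210),plane("side",[[220+(473-400)/2.5,160+168/2.5]],210))
E
```

```text
cup rim [[ 556.02103418 -258.9023733   210.        ]] [[ 563.89045494 -261.12644852  210.        ]]
```

apply_moves:
  targets:
    - [-9,0,4,0,0,0,0.6]
    - [-18,0,8.4,0,0,0,0.6]
    - [-18,0,8.4,0,0,0,0.6]
    - [-18,0,8.4,0,0,0,0.6]
    - [-18,0,8.4,0,0,0,0.6]
    - [-7,0,3.3,0,0,0,0.6]
    - [0,0,0,0,0,0,0.6]
    - [0,0,0,0,0,0,0.6]

```text
time: 20.75
tool_pos: [557.8, -241.1, 69.2]
tcp_rot: [-179.9, -65.1, 85.3]
ft_force: [-0.4, -0.3, 0.2]
finger_gap: 62.2
grip_force: 49.5
```

apply_moves:
  targets:
    - [-3.6,0,1.7,0,0,0,0.6]
    - [-3.6,0,1.7,0,0,0,0.6]
    - [-1.8,0,0.8,0,0,0,0.6]
    - [-0.9,0,0.4,0,0,0,0.6]
    - [0,0,0,0,0,0,0.6]
    - [0,0,0,0,0,0,0.6]

```text
time: 21.5
tool_pos: [557.4, -240.7, 57.6]
tcp_rot: [-179.8, -65.1, 85.2]
ft_force: [-0.2, -0.1, -1.3]
finger_gap: 62.2
grip_force: 49.5
```

apply_moves:
  targets:
    - [-0.9,0,0.4,0,0,0,0.6]
    - [0,0,0,0,0,0,0.6]
    - [-0.9,0,0.4,0,0,0,0.6]
    - [0,0,0,0,0,0,0.6]
    - [0,0,0,0,0,0,0.6]

```text
time: 22.12
tool_pos: [557.4, -240.7, 55.5]
tcp_rot: [-179.8, -65.1, 85.1]
ft_force: [-0.4, -0.3, -1.8]
finger_gap: 62.3
grip_force: 49.5
```

apply_moves:
  targets:
    - [-0.9,0,0.4,0,0,0,0.6]
    - [0,0,0,0,0,0,0.6]
    - [0,0,0,0,0,0,0.6]

```text
time: 22.5
tool_pos: [557.5, -240.8, 55.1]
tcp_rot: [-179.9, -65.2, 85.2]
ft_force: [-0.5, 0.6, 5.3]
finger_gap: 62.1
grip_force: 49.3
```

Contact with the tray floor. Open slowly and back out.

apply_moves:
  targets:
    - [0,0,0,0,0,0,0.25]
    - [0,0,0,0,0,0,0.2]
    - [0,0,0,0,0,0,0.1]
    - [0,0,0,0,0,0,0]
    - [0,0,0,0,0,0,0]
    - [0,0,0,0,0,0,0]
    - [0,0,0,0,0,0,0]
    - [0,0,-8,0,0,0,0]
    - [0,0,-16,0,0,0,0]
    - [0,0,-25,0,0,0,0]
    - [0,0,-25,0,0,0,0]
    - [0,0,-25,0,0,0,0]
    - [0,0,-16,0,0,0,0]
    - [0,0,0,0,0,0,0]

```text
time: 24.25
tool_pos: [548.8, -346.5, 103.5]
tcp_rot: [-180.0, -65.0, 85.2]
ft_force: [0.6, 0.8, 1.0]
finger_gap: 85.3
grip_force: 0.0
```

```bash
python3 - <<'E'
from h import *
p,R,q=now();print(p,np.round(q,1))
T=optics.snapshot("top")[:,:,::-1];S=optics.snapshot("side")[:,:,::-1];cv2.imwrite("pics/top10.png",T);cv2.imwrite("pics/side10.png",S)
# cup inside blue: low-saturation blob within tray region
for n,I,c in(("top",T,(396,199)),("side",S,(258,255))):
    h=cv2.cvtColor(I,cv2.COLOR_BGR2HSV);m=cv2.inRange(h,(0,0,60),(60,90,255));k=np.zeros_like(m);cv2.circle(k,c,28,255,-1)
    cs=[x for x in cv2.findContours(m&k,0,1)[0] if cv2.contourArea(x)>30]
    for x in cs: print(n,cv2.boundingRect(x),cv2.contourArea(x),np.round(cv2.minEnclosingCircle(x),1) if 0 else cv2.fitEllipse(x))
# changes of bystanders vs first frames
for n,I,bs in(("top",T,{"sauce":(278,138,308,168),"timer":(348,138,382,162),"tub":(234,160,250,186),"green":(390,115,435,155),"smallbowl":(300,92,342,132)}),("side",S,{"sauce":(374,198,404,242),"timer":(312,262,340,300),"tub":(408,165,435,193)})):
    I0=cv2.imread(f"pics/{n}0.png")
    for k,b in bs.items():
        a=cv2.cvtColor(I0[b[1]:b[3],b[0]:b[2]],6).astype(np.float32);c=cv2.cvtColor(I[b[1]:b[3],b[0]:b[2]],6).astype(np.float32)
        print(n,k,np.round(cv2.phaseCorrelate(a,c),2) if 0 else cv2.phaseCorrelate(a,c))
E
```

```text
[ 548.81967716 -346.45650513  103.49830013] [-55.8  65.9  40.   43.6 124.2 -43. ]
top (388, 187, 22, 21) 340.5 ((398.6133117675781, 197.2410125732422), (19.57269859313965, 22.27410125732422), 58.33827590942383)
side (241, 236, 29, 36) 719.5 ((256.38128662109375, 252.88861083984375), (25.825166702270508, 36.295082092285156), 163.6009063720703)
top sauce ((0.0778501570984318, -0.008166552998094545), 0.9857468043433295)
top timer ((0.018644759974037584, 0.0753894432749238), 0.9692429177187107)
top tub ((-0.020215638652132384, 0.4229379736014458), 0.9462153690832632)
top green ((0.5963561853709614, 0.02442666874085475), 0.9796157341533237)
top smallbowl ((0.5594730089156563, -0.030250057985210077), 0.9862139391899108)
side sauce ((0.03248661374299289, 0.46516547635745553), 0.9928809681645147)
side timer ((0.0024515527280222216, 0.004645530873258252), 0.9958776147166888)
side tub ((0.47853363808658855, -0.0248729587439378), 0.9767225462713359)
```

The cup stands upright in the tray, released, and the bystanders have not moved. The bowl was nudged about 10 mm during extraction, so I'll gently push it back with shut fingers, coming in from the side away from the cup. First I'll plan it and measure the shift consistently.

```bash
cat >> h.py <<'E'
def bowl(I,n):
    b=(296,178,364,246) if n=="top" else (275,168,352,232)
    h=cv2.cvtColor(I,cv2.COLOR_BGR2HSV);k=np.zeros(I.shape[:2],np.uint8);k[b[1]:b[3],b[0]:b[2]]=255
    m=(255-(cv2.inRange(h,(0,150,40),(10,255,255))|cv2.inRange(h,(170,150,40),(180,255,255))))&k
    m=cv2.morphologyEx(m,cv2.MORPH_OPEN,np.ones((5,5)));c=cv2.convexHull(max(cv2.findContours(m,0,1)[0],key=cv2.contourArea))
    return np.round(circ(plane(n,c.reshape(-1,2),72)),1)
E
python3 - <<'E'
from h import *
for n in("top","side"):print(n,[bowl(cv2.imread(f"pics/{n}{i}.png"),n) for i in(0,10)])
for i in (0,10): # bare rim via bright threshold on rows/cols: bbox of white in top
    I=cv2.imread(f"pics/top{i}.png");row=I[211,290:365].astype(int);print(i,np.nonzero((row[:,1]>110))[0][[0,-1]]+290)
p,R,q=now();R2=Rt(45,30,1)
w=Ro.from_matrix(R.T@R2).as_rotvec();print("w",np.round(w,3),"up130",R.T@[0,0,130.])
print("wrist at q1=-45",wrist(R2,-45,120),"axes x,y,z rows (world->tool)",np.round(R2.T,3).tolist())
E
```

```text
top [array([515.7, -33.3,  78.1]), array([516.3, -43.1,  78.2])]
side [array([518.9, -37.1,  80. ]), array([519.1, -47. ,  79.9])]
0 [301 350]
10 [304 354]
w [-0.625 -0.086  0.323] up130 [117.96322174  -0.21722577 -54.63177765]
wrist at q1=-45 [(63, 76, -27)] axes x,y,z rows (world->tool) [[0.354, 0.354, 0.866], [0.707, -0.707, 0.0], [0.612, 0.612, -0.5]]
```

apply_moves:
  targets:
    - [15,0,-7,0,0,0,0]
    - [30,0,-14,0,0,0,0]
    - [30,0,-14,0,0,0,0]
    - [30,0,-14,0,0,0,0]
    - [15,0,-7,0,0,0,0.5]
    - [0,0,0,-0.104,-0.014,0.054,1]
    - [0,0,0,-0.104,-0.014,0.054,1]
    - [0,0,0,-0.104,-0.014,0.054,1]
    - [0,0,0,-0.104,-0.014,0.054,1]
    - [0,0,0,-0.104,-0.014,0.054,1]
    - [0,0,0,-0.104,-0.014,0.054,1]
    - [0,0,0,0,0,0,1]
  force: 20

```text
time: 25.85
tool_pos: [548.1, -343.6, 235.0]
tcp_rot: [-179.6, -60.1, 44.7]
ft_force: [1.1, 0.2, 0.0]
finger_gap: 0.0
grip_force: 0.0
```

```bash
python3 - <<'E'
from h import *
p,R,q=now();print(p,np.round(q,1),R[:,2]);a=np.array([510,-150,230.]);print("tool to above",R.T@(a-p),"down 175",R.T@[0,0,-175.],"y+10",R.T@[0,10,0])
E
```

```text
[ 548.07420964 -343.61714326  235.01111944] [-64.7  23.9  85.2  55.1  96.7 -26.2] [ 0.61093279  0.61474821 -0.49884443]
tool to above [  50.05233722 -163.71057351   98.26477794] down 175 [-151.66953353    0.67152662   87.29777575] y+10 [ 3.50708162 -7.06461907  6.14748209]
```

apply_moves:
  targets:
    - [8.3,-27.3,16.4,0,0,0,1]
    - [8.3,-27.3,16.4,0,0,0,1]
    - [8.3,-27.3,16.4,0,0,0,1]
    - [8.3,-27.3,16.4,0,0,0,1]
    - [8.3,-27.3,16.4,0,0,0,1]
    - [8.3,-27.3,16.4,0,0,0,1]
    - [0,0,0,0,0,0,1]
    - [-25,0,14.5,0,0,0,1]
    - [-25,0,14.5,0,0,0,1]
    - [-25,0,14.5,0,0,0,1]
    - [-25,0,14.5,0,0,0,1]
    - [-25,0,14.5,0,0,0,1]
    - [-25,0,14.5,0,0,0,1]
    - [0,0,0,0,0,0,1]
    - [0,0,0,0,0,0,1]

```text
time: 27.72
tool_pos: [511.8, -151.9, 57.2]
tcp_rot: [-179.9, -60.1, 45.0]
ft_force: [-0.0, -0.6, 0.5]
finger_gap: 0.0
grip_force: 0.0
```

```bash
python3 - <<'E'
from h import *
p,R,q=now();print(p,sensors.sense()["ft_force"]);print(bowl(optics.snapshot("top")[:,:,::-1],"top"),bowl(optics.snapshot("side")[:,:,::-1],"side"))
E
```

```text
[ 511.82835807 -151.87402491   57.21548934] [-0.03823176 -0.59053394  0.45096944]
[516.4 -43.1  78.2] [519.7 -46.9  79.8]
```

apply_moves:
  targets:
    - [1.4,-2.8,2.45,0,0,0,1]
    - [1.4,-2.8,2.45,0,0,0,1]
    - [1.4,-2.8,2.45,0,0,0,1]
    - [1.4,-2.8,2.45,0,0,0,1]
    - [1.4,-2.8,2.45,0,0,0,1]
    - [0.7,-1.4,1.2,0,0,0,1]
    - [0.7,-1.4,1.2,0,0,0,1]
    - [0,0,0,0,0,0,1]

```text
time: 28.82
tool_pos: [511.1, -127.0, 56.2]
tcp_rot: [-179.8, -60.1, 44.9]
ft_force: [0.5, -0.7, 0.2]
finger_gap: -0.3
grip_force: 0.0
```

```bash
python3 - <<'E'
from h import *
p,R,q=now();print(p,sensors.sense()["ft_force"]);print(bowl(optics.snapshot("top")[:,:,::-1],"top"),bowl(optics.snapshot("side")[:,:,::-1],"side"))
E
```

```text
[ 511.13085277 -126.96060575   56.21964295] [ 0.54008867 -0.73896293  0.21305444]
[514.3 -51.6  82.6] [518.1 -60.8  87.4]
```

```bash
cat >> h.py <<'E'
from scipy.optimize import least_squares
def bowl2(I,n):  # far half of the rim only, radius held
    b=(296,178,364,246) if n=="top" else (275,168,352,232)
    h=cv2.cvtColor(I,cv2.COLOR_BGR2HSV);k=np.zeros(I.shape[:2],np.uint8);k[b[1]:b[3],b[0]:b[2]]=255
    m=(255-(cv2.inRange(h,(0,150,40),(10,255,255))|cv2.inRange(h,(170,150,40),(180,255,255))))&k
    m=cv2.morphologyEx(m,cv2.MORPH_OPEN,np.ones((5,5)));c=cv2.convexHull(max(cv2.findContours(m,0,1)[0],key=cv2.contourArea))
    P=plane(n,c.reshape(-1,2),72);P=P[P[:,1]>-15]
    return np.round(least_squares(lambda v:np.hypot(P[:,0]-v[0],P[:,1]-v[1])-78.2,[516,-40]).x,1)
E
python3 - <<'E'
from h import *
for n in("top","side"):print(n,[bowl2(I,n) for I in(cv2.imread(f"pics/{n}0.png"),cv2.imread(f"pics/{n}10.png"),optics.snapshot(n)[:,:,::-1])])
E
```

```text
top [array([515.8, -33.4]), array([516.4, -43. ]), array([516.5, -43. ])]
side [array([517.2, -35.1]), array([517.4, -45.4]), array([517.8, -45.4])]
```

apply_moves:
  targets:
    - [0.7,-1.4,1.2,0,0,0,1]
    - [0.7,-1.4,1.2,0,0,0,1]
    - [0.7,-1.4,1.2,0,0,0,1]
    - [0.7,-1.4,1.2,0,0,0,1]
    - [0,0,0,0,0,0,1]

```text
time: 29.65
tool_pos: [511.1, -119.0, 56.3]
tcp_rot: [-179.8, -60.1, 44.9]
ft_force: [0.5, -2.0, -0.4]
finger_gap: 0.0
grip_force: 0.9
```

```bash
python3 - <<'E'
from h import *
for n in("top","side"):print(n,bowl2(optics.snapshot(n)[:,:,::-1],n))
E
```

```text
top [517.3 -36.8]
side [518.5 -38.8]
```

Contact is gentle (2 N) and the bowl has come back 6 mm. Another 3 mm is needed.

apply_moves:
  targets:
    - [0.5,-1.1,0.9,0,0,0,1]
    - [0.5,-1.1,0.9,0,0,0,1]
    - [0,0,0,0,0,0,1]

```text
time: 30.12
tool_pos: [511.0, -116.0, 56.3]
tcp_rot: [-179.8, -60.1, 44.9]
ft_force: [-0.2, -1.9, 0.5]
finger_gap: 0.3
grip_force: 1.0
```

```bash
python3 - <<'E'
from h import *
for n in("top","side"):print(n,bowl2(optics.snapshot(n)[:,:,::-1],n))
E
```

```text
top [517.6 -33.8]
side [519.1 -35.9]
```

The bowl is back within about 2 mm. Back off, rise and check.

apply_moves:
  targets:
    - [-1.4,2.8,-2.4,0,0,0,1]
    - [-3.5,7.1,-6.1,0,0,0,1]
    - [-3.5,7.1,-6.1,0,0,0,1]
    - [12,0,-7,0,0,0,1]
    - [25,0,-14.5,0,0,0,1]
    - [25,0,-14.5,0,0,0,1]
    - [25,0,-14.5,0,0,0,1]
    - [25,0,-14.5,0,0,0,1]
    - [25,0,-14.5,0,0,0,1]
    - [0,0,0,0,0,0,1]
    - [0,0,0,0,0,0,1]
    - [0,0,0,0,0,0,1]

```text
time: 31.72
tool_pos: [510.6, -140.1, 213.7]
tcp_rot: [-179.5, -60.1, 44.7]
ft_force: [0.1, -0.0, -0.7]
finger_gap: 0.2
grip_force: 0.0
```

```bash
python3 - <<'E'
from h import *
s=sensors.sense();print(s["time"],s["tool_pos"])
T=optics.snapshot("top")[:,:,::-1];S=optics.snapshot("side")[:,:,::-1]
print(bowl2(T,"top"),bowl2(S,"side"))
def yel(I,b):
    h=cv2.cvtColor(I,cv2.COLOR_BGR2HSV)[b[1]:b[3],b[0]:b[2]];m=cv2.inRange(h,(18,130,80),(34,255,255));return int((m>0).sum())
print("yellow px in bowl, now/before:",yel(S,(284,170,350,226)),yel(cv2.imread("pics/side10.png"),(284,170,350,226)))
h=cv2.cvtColor(T,cv2.COLOR_BGR2HSV);m=cv2.inRange(h,(0,0,60),(60,90,255));k=np.zeros_like(m);cv2.circle(k,(396,199),28,255,-1)
for x in cv2.findContours(m&k,0,1)[0]:
    if cv2.contourArea(x)>30: print("cup top blob",cv2.fitEllipse(x))
for n,I,bs in(("top",T,{"sauce":(278,138,308,168),"timer":(348,138,382,162)}),("side",S,{"sauce":(374,198,404,242),"timer":(312,262,340,300),"tub":(408,165,435,193)})):
    I0=cv2.imread(f"pics/{n}0.png")
    for q,b in bs.items():print(n,q,np.abs(I0[b[1]:b[3],b[0]:b[2]].astype(int)-I[b[1]:b[3],b[0]:b[2]]).mean().round(1))
E
```

```text
31.725 [ 510.60753897 -140.14742833  213.69813535]
[517.3 -33.8] [519.1 -35.9]
yellow px in bowl, now/before: 389 390
cup top blob ((398.6442565917969, 197.26275634765625), (19.476131439208984, 22.344087600708008), 58.756107330322266)
top sauce 6.9
top timer 8.1
side sauce 7.0
side timer 8.6
side tub 7.1
```

```bash
python3 -c "
from bench import r
print(r.hand_in())"
```

```text
the job is handed in; nothing more can be done
None
```

The job is handed in at about 32 s: all eight tomatoes are in the white bowl, the empty cup stands upright and released in the blue tray, and the bottle, tub and timer look unmoved; the arm nudged the bowl about 10 mm while taking the cup out, and I pushed it back to within about 2 mm of where it stood.

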